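# Free the tight insert of the bracelet pin jig

### The arm

A 7-joint arm with a two-finger parallel gripper is mounted at the origin on a cart in front of the work surface, level with it; the furniture and walls round the work are solid. World frame = base frame: x ahead of the robot, y to its left, z up, the work surface at z = 0. Lengths are in m, angles in rad, forces in N, time in s.
With the tool pointing down it reaches from about 0.4 to 0.85 m from the base axis. Payload 10.4 kg.
Tool frame: the origin (TCP) lies at the very end of the fingers, on their centre line; the grasp point (between the pads) lies 19 mm behind it (manip.grip_depth is the distance from the TCP to the grasp point, in m); z points along the fingers, y is the direction in which the jaws open and shut (so a half turn about z gives the same grasp; the last joint's range is limited). The gripper opens to 85 mm and grips with 20 to 120 N. Pads are 22 mm wide; open, the fingers measure 114 mm over their backs; the gripper's body (76 mm by 85 mm) begins 54 mm behind the grasp point. The pads swing forward as they close: fully open they stand 13 mm farther back than shut.
Start: joints at [1.173, 0.332, -0.065, 1.46, 0.022, 1.35, -0.088], TCP at [0.229, -0.582, 0.195] pointing down, gripper open.
Joint ranges: [-2.6, 2.6], [-0.5, 2.12], [-1.47, 1.34], [0.16, 2.42], [-1.27, 4.41], [0.06, 2.06], [-2.6, 2.6]. Speed limits (rad/s): [2.22, 2.22, 2.79, 2.79, 3.14, 3.14, 3.14].

### API

Orientations are given as a unit quaternion [x, y, z, w].
In Python, from workcell import manip gives the robot as it stands.
- The arm moves only by the tool step_arm, never from a script. Its argument "motion" is a list of rows, each a list of 6 numbers: the shift along the tool's x, y, z in mm, then the turn, a rotation vector about the tool's x, y, z in degrees. A call has 1 to 20 rows; each row shifts and turns the pose as measured when the row begins, along the tool's axes as they then stand; what a row does not reach is not made up. A row lasts 1/8 s, in which the tool goes at most 62.5 mm and 10.7 degrees, less where a joint would pass 70% of its speed; a pose out of reach is approached as far as the arm can. A call with a gripper value outside its range is refused whole. "jaw" is the finger opening in mm, from 0 to 85.4, set as the call begins (left out, the last holds). The fingers move at their own pace and stop on an object; "force" is the grip in N (left out, the last holds). Time passes only in rows, so rows that do not move let the fingers close. It gives the time, the measured TCP pose, the force and the opening at its end, in the units of the state.
- manip.get_obs(): the state, without advancing time (a new reading comes with each control period).
- manip.camera(name): name is "scene" or "top"; returns the picture (480x640x3 uint8, blue, green, red); there is no depth.
- manip.camera_info(name): a dict with "camera_matrix" (3x3 intrinsics, pixels), "R" (3x3) and "t" (3): a world point X has camera coordinates R X + t. Camera axes: x right, y down, z forward; pixel columns grow to the right and rows downward; lengths in m; the calibration is good to about 2 mm. A picture is of the moment at which its call begins. camera_info takes no time and is no camera call.
- manip.hand_in(): hands the job in, once; it reports no verdict.
The state is a dict: "clock": time; "joint_pos": joint angles; "joint_velocities": joint speeds; "tau": joint torques, N m; "position": TCP position; "ee_rot": TCP orientation; "ft_force": force on the tool from outside, world axes, zero at the start; "torque": the same for the moment, N m; "grip_width": opening from 0.0 (shut) to 1.0 (fully open).
Only numpy, scipy, OpenCV 4.12 (cv2) and the standard library are available. Lean on these libraries where they do the work, as an engineer would, in place of code of your own. Each camera call takes 0.05 s, during which the arm holds its last target.

### The job

Driven-out pins have dropped under the slotted blue insert of the bracelet pin jig, so it has to come up: slide the keeper fully back to its open stop, then take the insert by its fins and work it loose by rocking it, first raising the end next to the keeper, then the other end, and so on until it is free. The jig only stands on the bench, so do not pull the whole jig up, tip it or drag it about, and leave the tools around it alone. Finish while holding the insert level over its seat, about 2 cm clear of the jig, with the keeper still open.

Things in the scene. Friction and masses are not known exactly. Their poses are not given: they have to be found in the camera images.
- jig: bracelet pin jig: dark grey steel foot plate with an aluminium seat and keeper track, about 1.2 kg, standing loose on the bench. Origin on its underside, below the centre of the seat; z up; its y axis runs along the jig from the seat towards the keeper. Foot plate x -36 to 36, y -62 to 108, 8 mm thick. Keeper track y 38 to 108 mm, x -18 to 18, dark rails up to z = 48 mm
- jig_seat (a point): centre of the seat's mouth, 38 mm above the jig's underside; axes as the jig's. The seat is a rectangular well, 47 mm long (y) by 38 mm wide (x), outside 76 by 58 mm; the insert stands on ledges 26 mm below this point
- shoe_line (a point): point midway between two sprung brass shoes, one in each end wall of the seat (22 mm to either side along the jig's y, 18 mm above the ledges). Each grips an end of the insert with about 8 N of friction, up or down. Raising both ends together lifts the whole jig; raising one end while the other stays or sinks does not. An end is free once risen 18 mm
- keeper (a joint): the keeper slide: 0 = locked (its steel tongue reaches 8 mm over the insert's shoulder at the +y end), 0.030 m = open stop; grows as it slides along the jig's +y, away from the insert; stays where it is left, about 1.5 N of friction
- keeper_tab (a point): the black ribbed thumb tab that stands up from the keeper: 20 mm in the jig's x, 12 mm in its y, from z = 47 to 73 mm above the bench; this point is its centre at z = 62 mm. At joint 0 it lies 58 mm from the seat's centre along the jig's +y
- insert: slotted blue nylon insert, 0.11 kg, axes as the jig's. Origin: centre of its underside, z = 12 mm when seated. Block 36 (x) by 44 (y) by 28 mm high, its top 2 mm above the seat's walls. It fits with 1 to 1.5 mm all round: seated it can rock about its x axis by about 0.12 rad either way until its corners touch the end walls, more as it rises; clear of the walls after 26 mm
- insert_fins (a point): the insert's grip: three upright fins, together 24 mm in x by 23 mm in y, from 28 to 58 mm above its underside (z = 40 to 70 mm when seated). This point is their centre, 43 mm above the underside. May be taken across x or across y
- holder_mid (a point): bystander: steel movement holder, 54 x 62 x 16 mm, its centre
- driver_mid (a point): bystander: small blue screwdriver, 85 mm long, 8 mm thick, its centre
- probe_mid (a point): bystander: red-handled probe, 112 mm long, 12 mm thick, its centre
Mind the look-alikes: they are no part of the job. Of the things shaped like the insert, the blue one is meant.

How it is judged:
On the way, in this order (a step that is already met when the one before it is completed fails the run):
1. the keeper is slid back to its open stop (27 of 30 mm or more) while the insert is still down in its seat (value of joint keeper above 0.027 m and z of insert in the frame of jig below 0.016 m), for 0.1 s.
2. the insert is rocked in its seat, its keeper end up by 0.05 rad or more (angle between insert's own y axis and vertical below 1.521 rad and z of insert in the frame of jig below 0.034 m), for 0.05 s.
3. the insert is rocked in its seat the other way, its far end up by 0.05 rad or more (angle between insert's own y axis and vertical above 1.621 rad and z of insert in the frame of jig below 0.034 m), for 0.05 s.
At the end, for the whole second after the job is handed in: the insert is held still by the fingers over its seat (within 25 mm), level within 0.15 rad, its underside 8 to 40 mm above the seat's walls and touching no part of the jig; the keeper is still open (25 mm or more); the jig stands flat on the bench (z of insert in the frame of jig between 0.046 and 0.078 m and horizontal distance between insert and jig below 0.025 m and angle between insert's own z axis and vertical below 0.15 rad and contact force between insert and the fingers above 1 N and contact force between insert and jig below 0.05 N and linear speed of insert below 0.02 m/s and value of joint keeper above 0.025 m and height (world z) of jig below 0.003 m and angle between jig's own z axis and vertical below 0.03 rad); the arm keeps its last pose, push and grip.
It fails at once if the jig is pulled up off the bench (its origin more than 6 mm up) or tipped (more than 0.12 rad) (height (world z) of jig above 0.006 m or angle between jig's own z axis and vertical above 0.12 rad).
It fails at once if the jig is dragged more than 50 mm (distance of jig from where it was at the start of the episode above 0.05 m).
It fails at once if a tool nearby is moved more than 20 mm (distance of any of holder_mid, driver_mid, probe_mid from where it was at the start of the episode above 0.02 m).
It also fails if it takes over 51 s, if anything falls off the work surface, if the arm or the gripper's body presses on something with over 40 N, if the wrist force passes 120 N, or if a joint passes its speed limit or range.

## Working session

There is one attempt and no reset: what is moved stays moved. The work goes in short steps, Python scripts to look and compute and a tool call to move; the robot and the scene stay as the last step left them, time stands still between calls to the robot, and variables do not carry over. Pictures are saved under pics/ and viewed, and the job is handed in when it is done.

Besides the shell and the picture viewer there is one more tool, called as name(argument=value, ...) on one line, values as JSON. step_arm: Moves the arm, as the interface text tells. Its arguments: {"type":"object","properties":{"motion":{"type":"array"},"jaw":{"type":"number"},"force":{"type":"number"}},"required":["motion"]}

```bash
ls; mkdir -p pics; python3 - <<'E'
from workcell import manip
import cv2
for n in("scene","top"):
    cv2.imwrite(f"pics/{n}0.png",manip.camera(n)); i=manip.camera_info(n); print(n,i)
print(manip.get_obs(),manip.grip_depth)
E
```

```text
pics
scene {'camera_matrix': array([[560.90807924,   0.        , 316.08234636],
       [  0.        , 560.90807924, 234.32437264],
       [  0.        ,   0.        ,   1.        ]]), 'R': array([[ 0.47121665, -0.88178027, -0.0204556 ],
       [-0.43043771, -0.20965626, -0.87793373],
       [ 0.76985599,  0.42250185, -0.478345  ]]), 't': array([-0.3861963 ,  0.32884409,  0.6056368 ])}
top {'camera_matrix': array([[559.4325083 ,   0.        , 319.38447722],
       [  0.        , 559.4325083 , 239.52143577],
       [  0.        ,   0.        ,   1.        ]]), 'R': array([[ 0.01997133, -0.99972236,  0.01250404],
       [-0.98130692, -0.02199474, -0.19118829],
       [ 0.19141023, -0.00845202, -0.98147373]]), 't': array([-0.12678045,  0.61451502,  1.03942843])}
{'clock': 0.1, 'joint_pos': array([ 1.1733471 ,  0.33277815, -0.06470692,  1.46089762,  0.02157669,
        1.34988875, -0.08852085]), 'joint_velocities': array([ 0.00030969, -0.00207686, -0.00156637, -0.00181889,  0.00076392,
       -0.00073991,  0.00097187]), 'tau': array([ 9.93738468e-04, -6.26745415e+01,  4.87029820e-02, -3.92429137e+01,
        1.62475999e-02,  6.96595263e-03, -1.38048690e-04]), 'position': array([ 0.22869347, -0.58122956,  0.19409536]), 'ee_rot': array([ 9.82487103e-01,  1.86329505e-01, -1.35994769e-04, -6.24139245e-04]), 'ft_force': array([-0.05846588, -0.17986603,  0.15040704]), 'torque': array([0.0610024 , 0.00863785, 0.01279278]), 'grip_width': 0.9971333121568071} 0.0187
```

View pics/scene0.png

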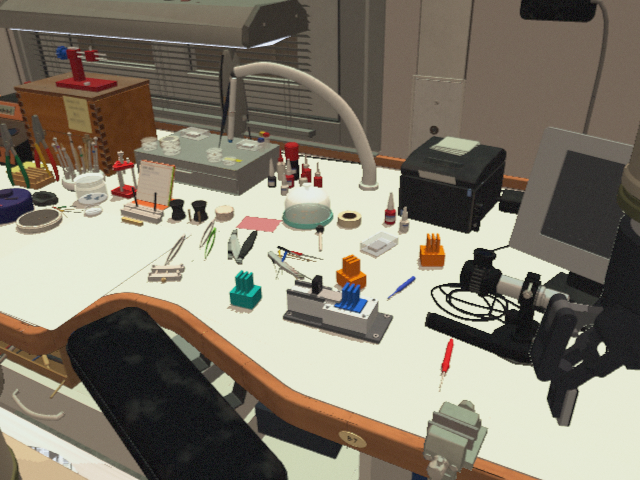

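View pics/top0.png

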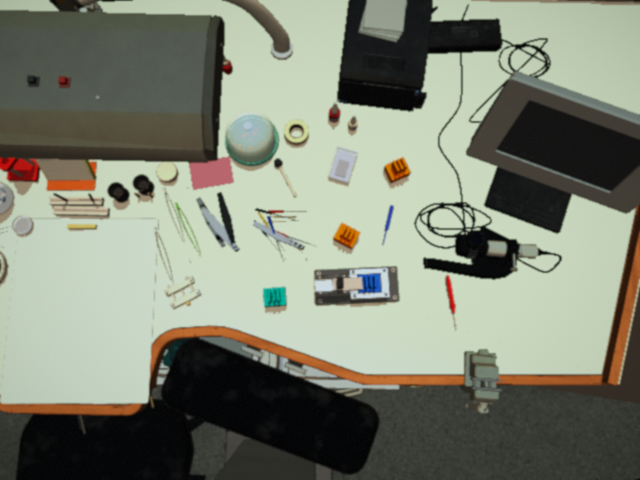

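```bash
cat > h.py <<'E'
import numpy as np, cv2
from workcell import manip
def ray(n,uv):
    i=manip.camera_info(n); K,R,t=i["camera_matrix"],i["R"],i["t"]
    d=R.T@np.linalg.solve(K,[uv[0],uv[1],1.]); return -R.T@t,d
def onz(n,uv,z):
    c,d=ray(n,uv); return c+d*(z-c[2])/d[2]
def proj(n,X):
    i=manip.camera_info(n); p=i["camera_matrix"]@(i["R"]@np.asarray(X,float)+i["t"]); return p[:2]/p[2]
def crop(n,img,x0,y0,x1,y1,s,out):
    cv2.imwrite(out,cv2.resize(img[y0:y1,x0:x1],None,fx=s,fy=s,interpolation=cv2.INTER_CUBIC))
E
python3 - <<'E'
from h import *
s=cv2.imread("pics/scene0.png");t=cv2.imread("pics/top0.png")
crop("top",t,300,250,412,320,7,"pics/topc.png")
crop("scene",s,270,260,410,350,5,"pics/scc.png")
E
```

```text
(no output)
```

View pics/topc.png

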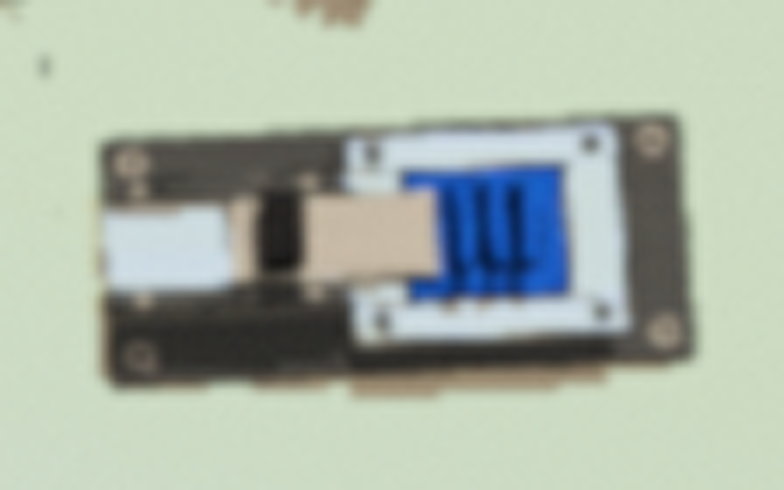

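View pics/scc.png

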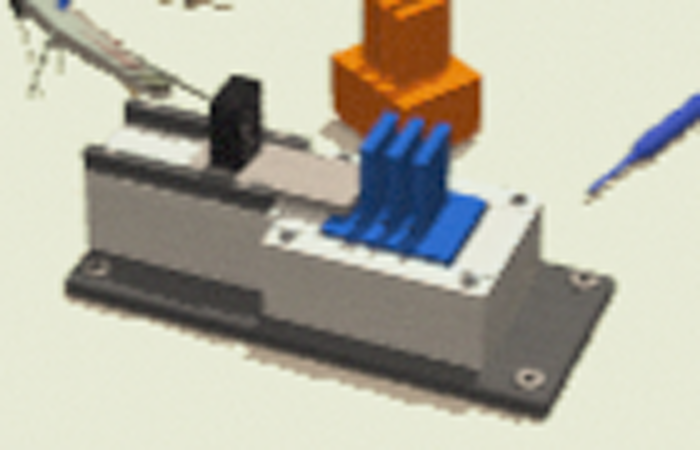

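```bash
python3 - <<'E'
from h import *
P=np.array([(105,145),(680,117),(692,357),(112,385)])/7+[300-.5+.07,250-.43]
W=np.array([onz("top",p,.008) for p in P]); print(W.round(4))
e=lambda a,b:np.linalg.norm(W[a]-W[b])
print("sizes",e(0,1),e(3,2),e(0,3),e(1,2),"want .17 .072")
y=(W[0]+W[3]-W[1]-W[2])[:2];y/=np.linalg.norm(y); x=np.array([y[1],-y[0]])
# seat walls top z=.038
Q=np.array([(347,133),(614,125),(630,330),(356,345)])/7+[299.57,249.57]
V=np.array([onz("top",p,.038) for p in Q]); print(V.round(4),np.linalg.norm(V[0]-V[1]),np.linalg.norm(V[0]-V[3]),"want .076 .058", V.mean(0))
o=W.mean(0)[:2]-y*.023
print("yaw of y axis",np.degrees(np.arctan2(y[1],y[0])),"origin foot",o,"seat",V.mean(0)[:2])
o=(o+V.mean(0)[:2])/2
def J(a,b,z): return [*(o+x*a+y*b),z]
s=cv2.imread("pics/scene0.png");t=cv2.imread("pics/top0.png")
for n,im,box,sc in(("top",t,(300,250,412,320),7),("scene",s,(270,260,410,350),5)):
    c=cv2.resize(im[box[1]:box[3],box[0]:box[2]],None,fx=sc,fy=sc)
    def d(X,col):
        p=(proj(n,X)-box[:2]+.5)*sc; cv2.circle(c,tuple(int(v) for v in p),3,col,-1)
    for a in(-36,36):
        for b in(-62,108): d(J(a/1e3,b/1e3,.008),(0,0,255))
    for a in(-29,29):
        for b in(-38,38): d(J(a/1e3,b/1e3,.038),(0,255,0))
    for a in(-12,12):
        for b in(-11.5,11.5): d(J(a/1e3,b/1e3,.070),(0,255,255))
    for a in(-10,10):
        for b in(52,64): d(J(a/1e3,b/1e3,.073),(255,0,255))
    cv2.imwrite(f"pics/ov_{n}.png",c)
for n,b in(("fins",0),("tab",.058)): print(n,J(0,b,0))
E
```

```text
[[ 0.5631 -0.1057  0.008 ]
 [ 0.575  -0.2734  0.008 ]
 [ 0.5051 -0.2764  0.008 ]
 [ 0.4936 -0.1092  0.008 ]]
sizes 0.1681674551523139 0.16764206302477866 0.06964974911721958 0.06995703750719456 want .17 .072
[[ 0.5639 -0.1742  0.038 ]
 [ 0.5679 -0.2501  0.038 ]
 [ 0.5097 -0.2544  0.038 ]
 [ 0.5039 -0.1773  0.038 ]] 0.07600064697682306 0.06009365078578804 want .076 .058 [ 0.5363451  -0.21402424  0.038     ]
yaw of y axis 94.00342299208016 origin foot [ 0.53582042 -0.21410102] seat [ 0.5363451  -0.21402424]
fins [np.float64(0.5360827568659008), np.float64(-0.2140626340758455), 0]
tab [np.float64(0.5320334247727254), np.float64(-0.15620416097467232), 0]
```

View pics/ov_top.png

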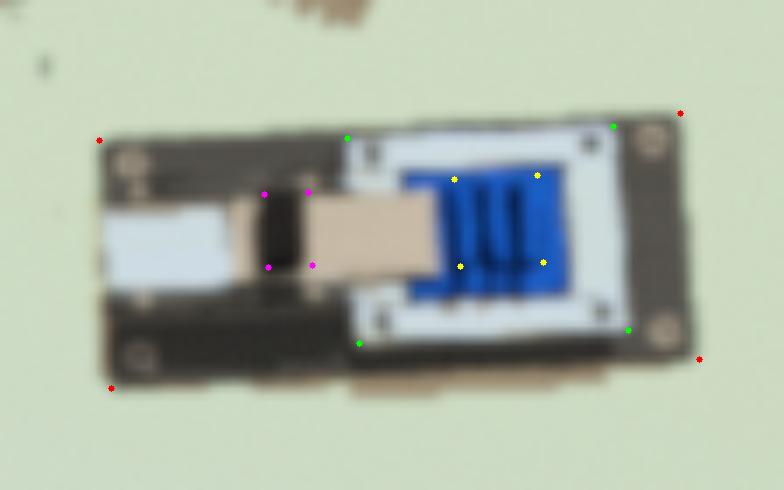

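View pics/ov_scene.png

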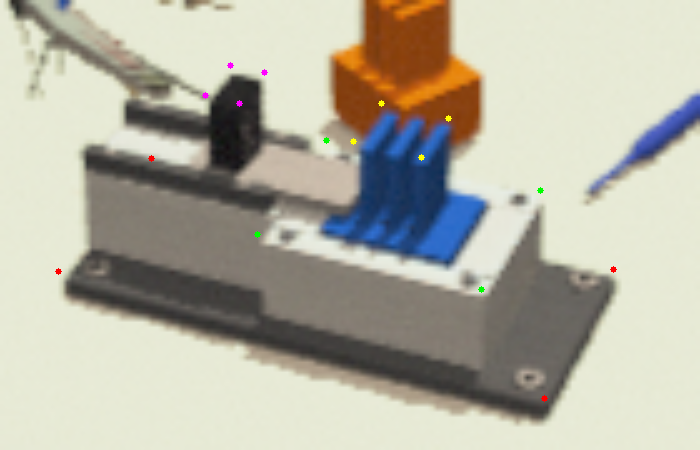

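```bash
cat >> h.py <<'E'
from scipy.spatial.transform import Rotation as Ro
o=np.array([.5361,-.2141]); psi=np.radians(94.0-90)
RJ=Ro.from_rotvec([0,0,psi]).as_matrix()
RT=RJ@np.diag([1.,-1,-1])  # wanted tool orientation
def J(a,b,z): return np.array([*o,0])+RJ@np.array([a,b,z])/1e3
def state(g=None,q=None):
    ob=manip.get_obs(); p=ob["position"]; R=Ro.from_quat(ob["ee_rot"]).as_matrix()
    j=RJ.T@(p-[*o,0])*1e3
    print("t",round(ob["clock"],2),"tcp jig mm",j.round(1),"rot rel wanted deg (tool)",np.degrees(Ro.from_matrix(RT.T@R).as_rotvec()).round(2),"F",(RJ.T@ob["ft_force"]).round(1),"M",(RJ.T@ob["torque"]).round(2),"w",round(ob["grip_width"]*85.4,1))
    if g is not None:
        print("to go tool mm",(R.T@(J(*g)-p)*1e3).round(1),"deg",np.degrees(Ro.from_matrix(R.T@RT).as_rotvec()).round(2))
E
python3 - <<'E'
from h import *
state((0,58,130))
for f in np.linspace(0,1,6):
    p=np.array([.229,-.581,.19])*(1-f)+J(0,58,130)*f; print(p.round(3),proj("top",p).round(),proj("scene",p).round())
print(onz("top",(470,245),.08),onz("top",(450,300),0),onz("top",(480,360),.05))
E
```

```text
t 0.1 tcp jig mm [-332.3 -344.8  194.1] rot rel wanted deg (tool) [ 7.000e-02 -1.000e-02 -1.748e+01] F [-0.1 -0.2  0.2] M [0.06 0.   0.01] w 85.2
to go tool mm [ 437.9 -284.3   64.4] deg [-7.000e-02  1.000e-02  1.748e+01]
[ 0.229 -0.581  0.19 ] [605. 467.] [606. 468.]
[ 0.29  -0.496  0.178] [548. 425.] [509. 394.]
[ 0.35  -0.411  0.166] [493. 386.] [440. 341.]
[ 0.411 -0.326  0.154] [440. 349.] [389. 302.]
[ 0.471 -0.241  0.142] [390. 313.] [348. 271.]
[ 0.532 -0.156  0.13 ] [342. 279.] [316. 246.]
[ 0.60891945 -0.40473722  0.08      ] [ 0.50919951 -0.38291352  0.        ] [ 0.39143661 -0.42533442  0.05      ]
```

step_arm(motion=[[0, 0, 0, 0, 0, 8.75], [0, 0, 0, 0, 0, 8.75], [21, -25, 0, 0, 0, 0], [21, -25, 0, 0, 0, 0], [21, -25, 0, 0, 0, 0], [21, -25, 0, 0, 0, 0], [21, -25, 0, 0, 0, 0], [21, -25, 0, 0, 0, 0], [21, -25, 0, 0, 0, 0], [21, -25, 0, 0, 0, 0], [21, -25, 0, 0, 0, 0], [21, -25, 0, 0, 0, 0], [21, -25, 10, 0, 0, 0], [21, -25, 15, 0, 0, 0], [21, -25, 15, 0, 0, 0], [18, -25, 15, 0, 0, 0], [0, 0, 0, 0, 0, 0]], jaw=34, force=30)

```text
clock: 2.22
position: [0.5031, -0.1997, 0.1317]
ee_rot: [1.0, 0.029, -0.004, -0.005]
ft_force: [0.5, -0.4, -0.4]
grip_width: 0.4
```

```bash
python3 - <<'E'
from h import *
state((0,58,100))
s=manip.camera("scene");t=manip.camera("top")
crop("",s,230,160,430,360,3,"pics/s1.png");crop("",t,270,200,430,330,5,"pics/t1.png")
E
```

```text
t 2.23 tcp jig mm [-32.   16.7 131.7] rot rel wanted deg (tool) [ 0.57 -0.47  0.69] F [ 0.4 -0.5 -0.4] M [0.02 0.02 0.02] w 34.2
to go tool mm [ 31.7 -41.4  31.9] deg [-0.57  0.47 -0.69]
```

View pics/s1.png

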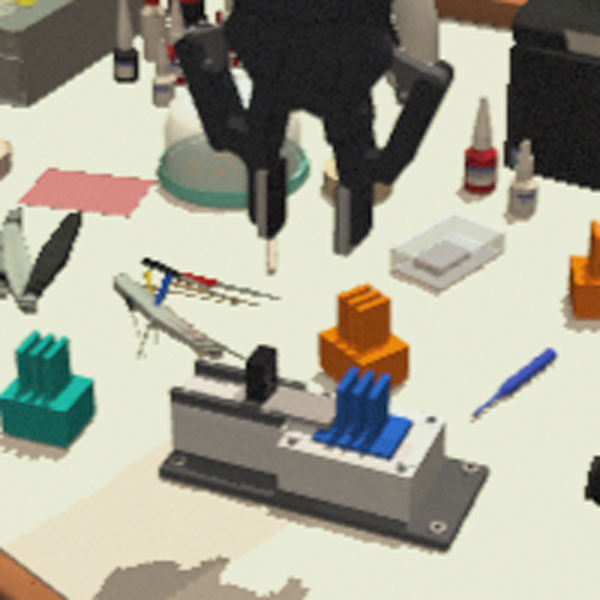

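View pics/t1.png

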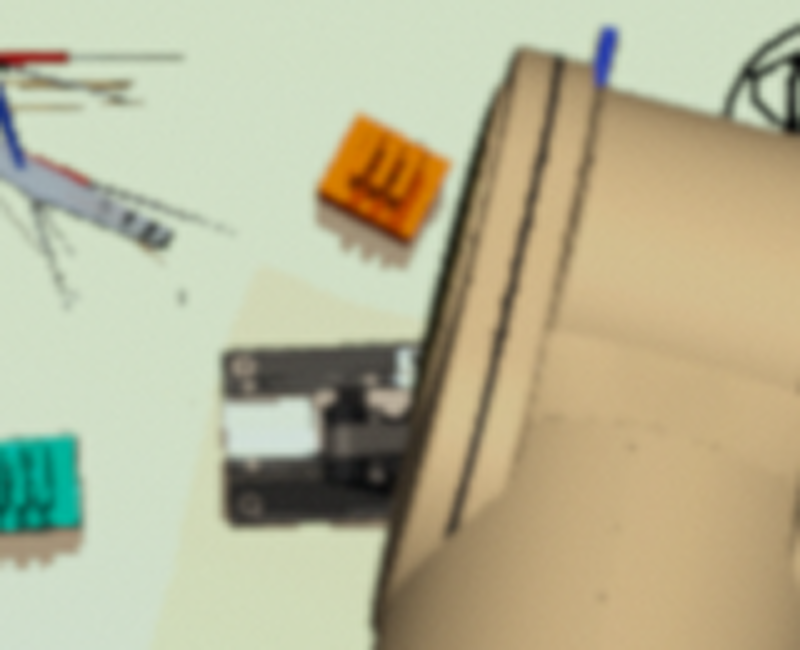

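step_arm(motion=[[8, -11, 8, -0.57, 0.47, -0.69], [8, -11, 8, 0, 0, 0], [8, -11, 8, 0, 0, 0], [8, -8, 8, 0, 0, 0], [0, 0, 0, 0, 0, 0]])

```text
clock: 2.95
position: [0.5334, -0.1586, 0.099]
ee_rot: [0.999, 0.032, 0.001, 0.002]
ft_force: [-0.5, -0.6, 0.3]
grip_width: 0.4
```

```bash
python3 - <<'E'
from h import *
state((0,58,54))
p=manip.get_obs()["position"]; print(proj("scene",p),proj("scene",J(0,58,73)))
s=manip.camera("scene")
crop("",s,250,190,390,340,5,"pics/s2.png")
E
```

```text
t 2.95 tcp jig mm [ 1.2 55.6 99. ] rot rel wanted deg (tool) [-0.19  0.12  0.32] F [-0.6 -0.6  0.3] M [0.01 0.05 0.04] w 34.1
to go tool mm [-1.3 -2.6 45. ] deg [ 0.19 -0.12 -0.32]
[317.92915952 262.66347554] [316.5692542  276.34490708]
```

View pics/s2.png

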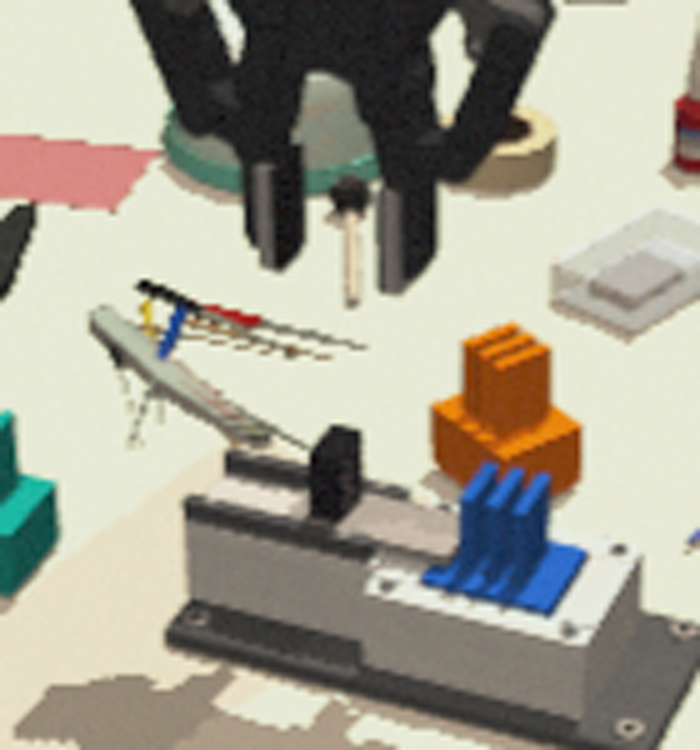

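```bash
python3 - <<'E'
from h import *
R=Ro.from_quat(manip.get_obs()["ee_rot"]).as_matrix();p=manip.get_obs()["position"]
img=cv2.imread("pics/s2.png")
for dz,c in((0,(0,0,255)),(-6,(0,255,0)),(-30,(255,0,255))):
  for a in(-11,11):
    for b in(-31,-17,17,31):
        q=(proj("scene",p+R@np.array([a,b,dz])/1e3)-[250,190]+.5)*5
        cv2.circle(img,tuple(int(v) for v in q),4,c,-1)
cv2.imwrite("pics/s2o.png",img)
# also first view
ob=[.5031,-.1997,.1317]; print(proj("scene",ob))
E
```

```text
[332.18185207 259.88648024]
```

View pics/s2o.png

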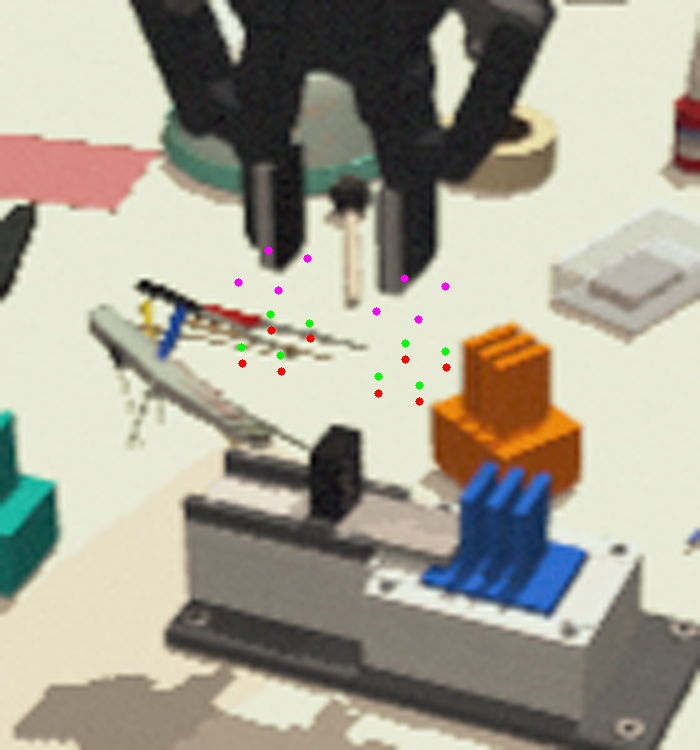

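```bash
python3 - <<'E'
from h import *
t=manip.camera("top");s=manip.camera("scene");cv2.imwrite("pics/s3.png",s)
R=Ro.from_quat(manip.get_obs()["ee_rot"]).as_matrix();p=manip.get_obs()["position"]
img=cv2.resize(t[220:330,270:430],None,fx=5,fy=5,interpolation=cv2.INTER_CUBIC)
for dz,c in((0,(0,0,255)),(-37,(255,0,255))):
  for a in(-11,11):
    for b in(-31,-17,17,31):
        q=(proj("top",p+R@np.array([a,b,dz])/1e3)-[270,220]+.5)*5
        cv2.circle(img,tuple(int(v) for v in q),3,c,-1)
cv2.imwrite("pics/t2.png",img)
E
```

```text
(no output)
```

View pics/t2.png

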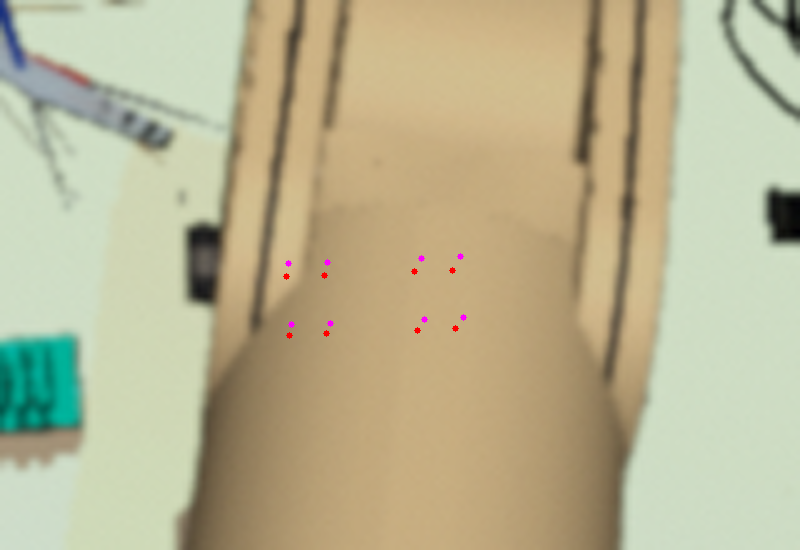

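View pics/s3.png

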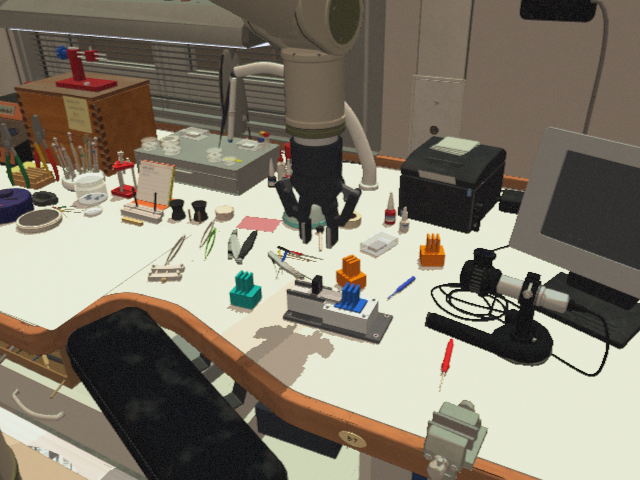

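step_arm(motion=[[0, 0, 0, 0, 0, 0], [0, 0, 0, 0, 0, 0], [0, 0, 0, 0, 0, 0], [0, 0, 0, 0, 0, 0]], jaw=0)

```text
clock: 3.6
position: [0.5331, -0.1618, 0.1009]
ee_rot: [1.0, 0.03, 0.002, 0.003]
ft_force: [-0.4, -0.9, -0.2]
grip_width: -0.004
```

```bash
python3 - <<'E'
from h import *
state((0,58,54))
p=manip.get_obs()["position"]; 
s=manip.camera("scene")
R=Ro.from_quat(manip.get_obs()["ee_rot"]).as_matrix()
img=cv2.resize(s[190:340,250:390],None,fx=5,fy=5,interpolation=cv2.INTER_CUBIC)
for dz in(0,-40):
  for a in(-11,11):
    for b in (-14,14):
        q=(proj("scene",p+R@np.array([a,b,dz])/1e3)-[250,190]+.5)*5
        cv2.circle(img,tuple(int(v) for v in q),4,(0,0,255),-1)
cv2.imwrite("pics/s4.png",img)
E
```

```text
t 3.6 tcp jig mm [  0.7  52.4 100.9] rot rel wanted deg (tool) [-0.32  0.24  0.56] F [-0.5 -0.9 -0.2] M [ 0.04  0.05 -0.02] w -0.3
to go tool mm [-0.9 -5.9 46.9] deg [ 0.32 -0.24 -0.56]
```

View pics/s4.png

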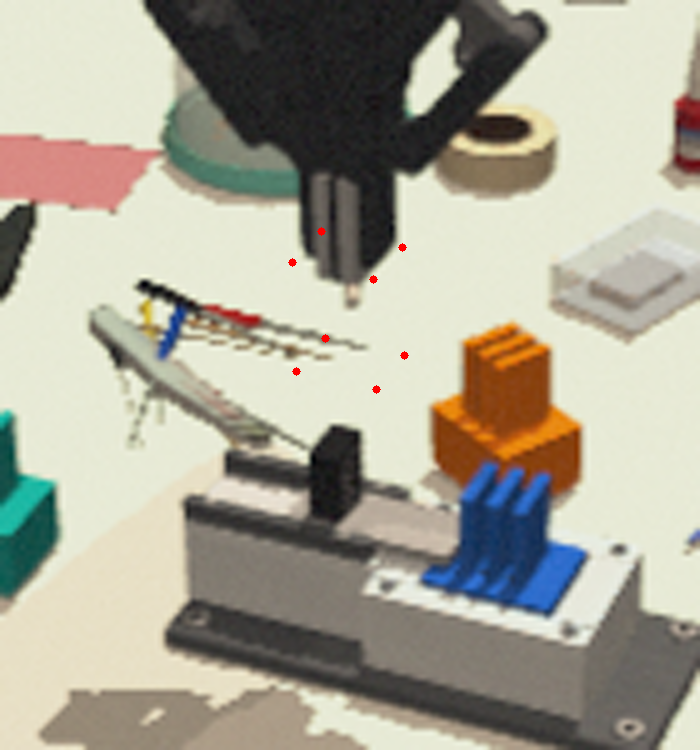

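step_arm(motion=[[-0.9, -6, 0, 0.3, -0.2, -0.5], [0, 0, 0, 0, 0, 0], [0, 0, 10, 0, 0, 0], [0, 0, 10, 0, 0, 0], [0, 0, 10, 0, 0, 0], [0, 0, 10, 0, 0, 0]], jaw=34)

```text
clock: 4.4
position: [0.5317, -0.1553, 0.058]
ee_rot: [0.999, 0.035, 0.0, -0.0]
ft_force: [0.4, -0.0, -0.9]
grip_width: 0.405
```

```bash
cat >> h.py <<'E'
def snap(name,box=(250,190,390,340),sc=5,g=None,cam="scene"):
    state(g); im=manip.camera(cam); crop("",im,*box,sc,f"pics/{name}.png")
E
python3 -c "
from h import *
snap('s5',g=(0,58,54))"
```

```text
t 4.4 tcp jig mm [-0.3 59.  58. ] rot rel wanted deg (tool) [0.01 0.02 0.01] F [ 0.4 -0.  -0.9] M [ 0.04 -0.    0.02] w 34.6
to go tool mm [0.3 1.  4. ] deg [-0.01 -0.02 -0.01]
```

View pics/s5.png

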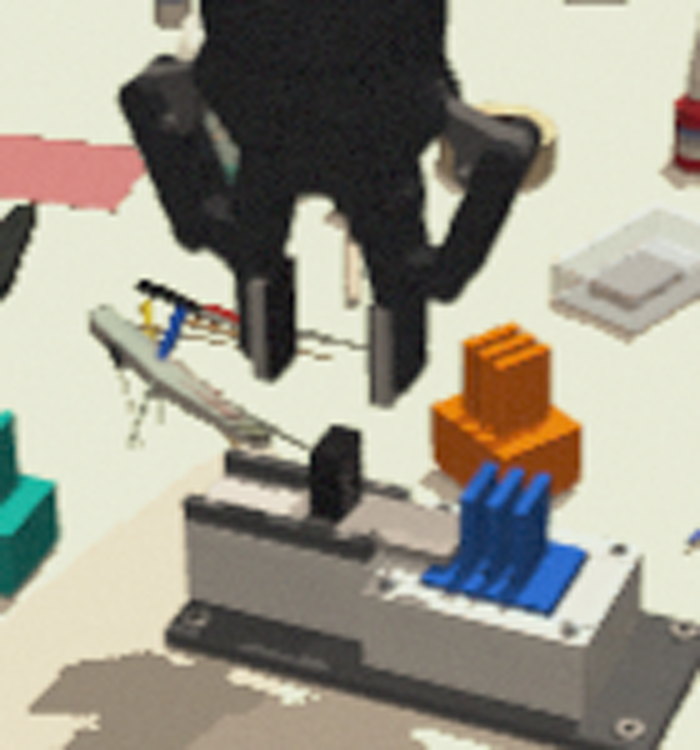

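step_arm(motion=[[0, 0, 8, 0, 0, 0], [0, 0, 8, 0, 0, 0], [0, 0, 6, 0, 0, 0], [0, 0, 0, 0, 0, 0]])

```text
clock: 4.95
position: [0.5306, -0.1551, 0.0327]
ee_rot: [0.999, 0.035, -0.001, -0.001]
ft_force: [-1.2, -0.2, -0.2]
grip_width: 0.399
```

```bash

python3 -c "
from h import *
snap('s6',g=(0,58,20))
snap('t6',g=(0,58,20),box=(270,220,430,330),cam='top')"
```

```text
t 4.95 tcp jig mm [-1.3 59.3 32.7] rot rel wanted deg (tool) [ 0.06 -0.11  0.01] F [-1.2 -0.1 -0.2] M [-0.03  0.03  0.02] w 34.1
to go tool mm [ 1.3  1.3 12.7] deg [-0.06  0.11 -0.01]
t 5.0 tcp jig mm [-1.1 59.2 33. ] rot rel wanted deg (tool) [ 0.05 -0.09  0.01] F [ 0.2  0.1 -0.2] M [-0.01 -0.    0.04] w 34.2
to go tool mm [ 1.1  1.2 13. ] deg [-0.05  0.09 -0.01]
```

View pics/s6.png

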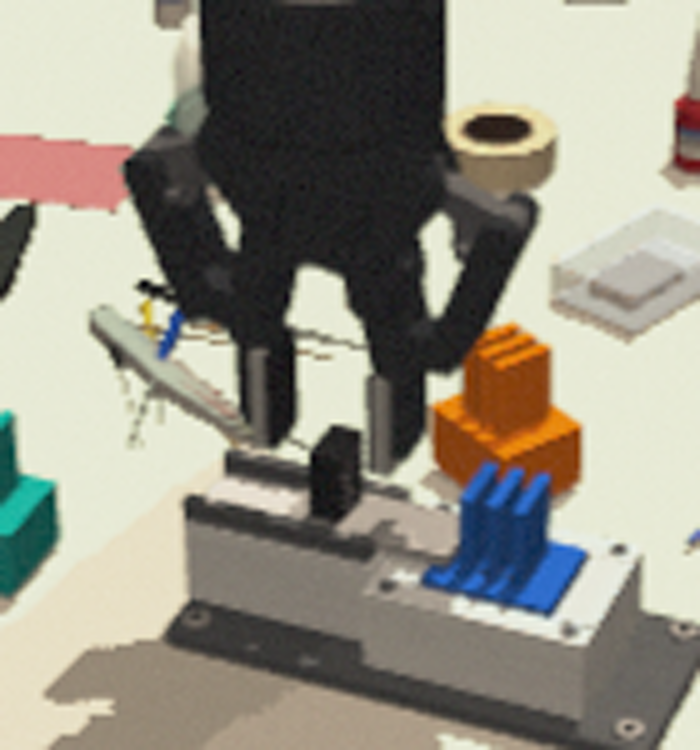

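View pics/t6.png

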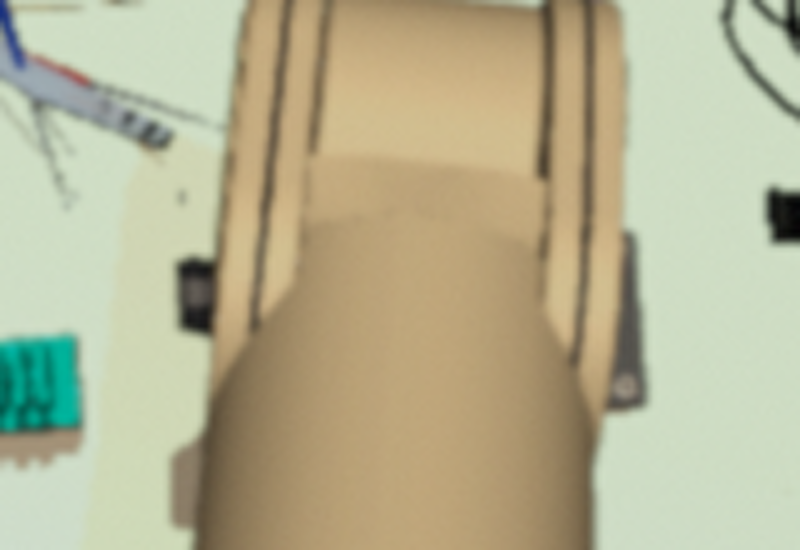

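step_arm(motion=[[1, 1, 6, 0, 0, 0], [0, 0, 6, 0, 0, 0], [0, 0, 0, 0, 0, 0]])

```text
clock: 5.42
position: [0.5325, -0.1563, 0.0209]
ee_rot: [0.999, 0.035, -0.0, -0.0]
ft_force: [-0.0, 0.1, 0.5]
grip_width: 0.396
```

```bash

python3 -c "
from h import *
snap('s7',g=(0,58,20))"
```

```text
t 5.42 tcp jig mm [ 0.5 57.9 20.9] rot rel wanted deg (tool) [ 0.02 -0.01  0.02] F [0.  0.1 0.5] M [ 0.   -0.05  0.  ] w 33.8
to go tool mm [-0.5 -0.1  0.9] deg [-0.02  0.01 -0.02]
```

View pics/s7.png

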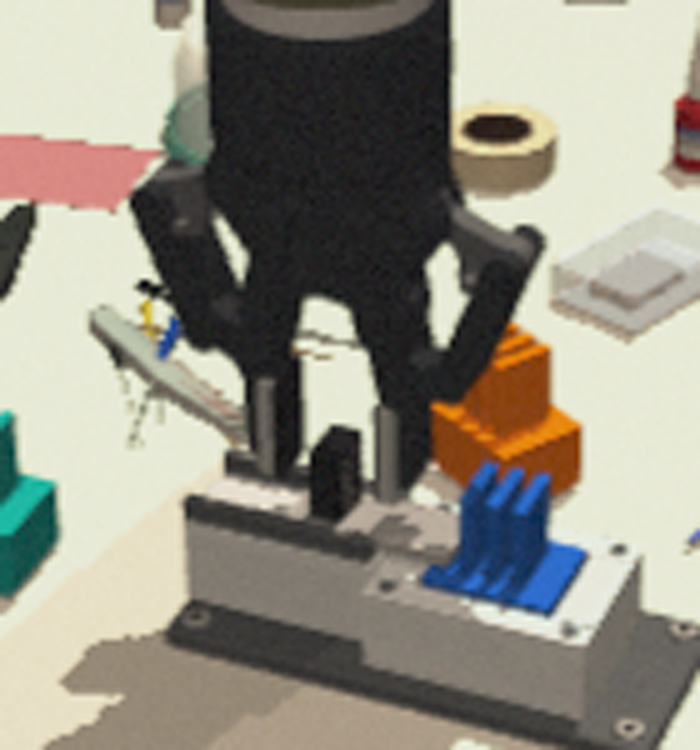

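step_arm(motion=[[0, 0, 0, 0, 0, 0], [0, 0, 0, 0, 0, 0], [0, 0, 0, 0, 0, 0], [0, 0, 0, 0, 0, 0]], jaw=0, force=30)

```text
clock: 5.98
position: [0.5328, -0.1562, 0.0214]
ee_rot: [0.999, 0.035, 0.0, -0.0]
ft_force: [-0.2, 0.2, -0.1]
grip_width: 0.125
```

```bash

python3 -c "
from h import *
snap('s8',g=(0,88,20))"
```

```text
t 5.97 tcp jig mm [ 0.7 58.  21.4] rot rel wanted deg (tool) [0.01 0.02 0.01] F [-0.1  0.2 -0.1] M [ 0.08 -0.    0.  ] w 10.7
to go tool mm [ -0.7 -30.    1.5] deg [-0.01 -0.02 -0.01]
```

View pics/s8.png

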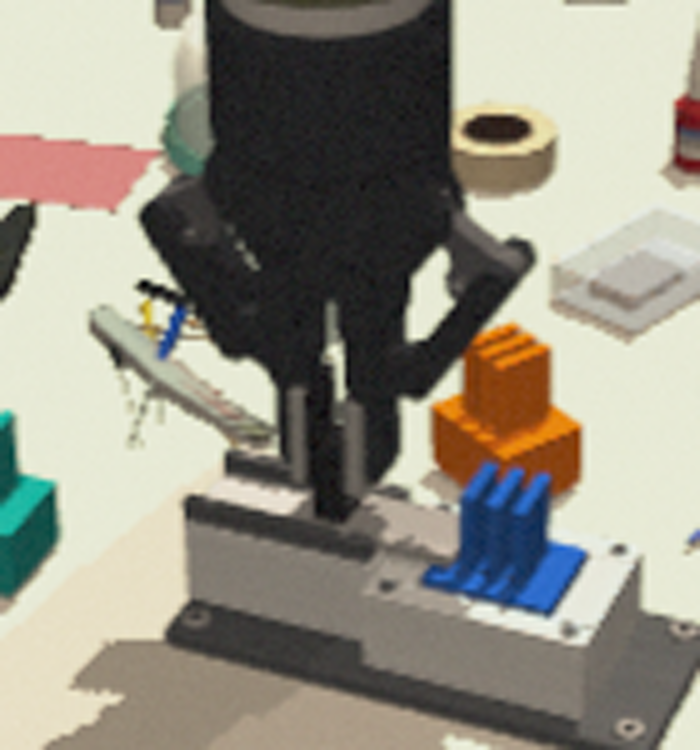

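step_arm(motion=[[0, -4, 0, 0, 0, 0], [0, -4, 0, 0, 0, 0], [0, -4, 0, 0, 0, 0], [0, -4, 0, 0, 0, 0], [0, -4, 0, 0, 0, 0], [0, -4, 0, 0, 0, 0], [0, -3, 0, 0, 0, 0], [0, 0, 0, 0, 0, 0]])

```text
clock: 7.02
position: [0.5308, -0.1278, 0.0214]
ee_rot: [0.999, 0.035, 0.0, 0.0]
ft_force: [1.4, -0.2, -0.0]
grip_width: 0.128
```

```bash

python3 -c "
from h import *
snap('s9',g=(0,88,20))"
```

```text
t 7.03 tcp jig mm [ 0.7 86.4 21.4] rot rel wanted deg (tool) [-0.03  0.03  0.02] F [ 1.4 -0.3 -0. ] M [ 0.05  0.01 -0.07] w 10.9
to go tool mm [-0.7 -1.6  1.4] deg [ 0.03 -0.03 -0.02]
```

View pics/s9.png

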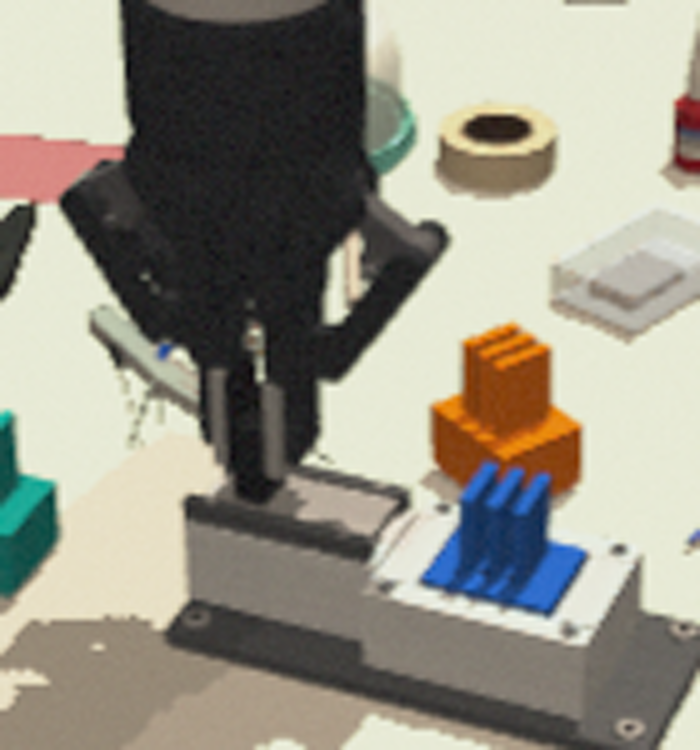

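step_arm(motion=[[0, -1.5, 0, 0, 0, 0], [0, -1, 0, 0, 0, 0], [0, -0.5, 0, 0, 0, 0]])

```text
clock: 7.45
position: [0.5307, -0.1264, 0.0214]
ee_rot: [0.999, 0.034, 0.001, 0.001]
ft_force: [1.4, -3.1, -2.9]
grip_width: 0.134
```

```bash

python3 -c "
from h import *
state((0,88,20))"
```

```text
t 7.45 tcp jig mm [ 0.8 87.9 21.4] rot rel wanted deg (tool) [-0.12  0.05  0.1 ] F [ 1.2 -3.2 -2.9] M [-0.76 -0.29  0.07] w 11.5
to go tool mm [-0.8 -0.1  1.4] deg [ 0.12 -0.05 -0.1 ]
```

```bash

python3 -c "
from h import *
for z in (45,50,55,60,65):
  print(z,[((proj('scene',J(a+.5,58+b,z))-[250,190]+.5)*5).round() for a,b in((-11,-17),(-11,-31),(11,-31),(-11,17))])"
```

```text
45 [array([372., 534.]), array([411., 543.]), array([437., 508.]), array([277., 511.])]
50 [array([371., 521.]), array([411., 530.]), array([437., 495.]), array([277., 498.])]
55 [array([371., 508.]), array([411., 518.]), array([437., 482.]), array([276., 486.])]
60 [array([371., 495.]), array([411., 505.]), array([437., 470.]), array([276., 473.])]
65 [array([371., 482.]), array([411., 492.]), array([437., 457.]), array([275., 460.])]
```

step_arm(motion=[[0, 0.3, 0, 0, 0, 0], [0, 0, 0, 0, 0, 0], [0, 0, 0, 0, 0, 0], [0, 0, -15, 0, 0, 0], [0, 0, -20, 0, 0, 0], [0, 0, -20, 0, 0, 0], [0, 0, 0, 0, 0, 0]], jaw=40)

```text
clock: 8.32
position: [0.5315, -0.1245, 0.0813]
ee_rot: [0.999, 0.035, 0.001, 0.0]
ft_force: [1.0, -0.3, -0.6]
grip_width: 0.467
```

```bash

python3 -c "
from h import *
snap('s10',g=(0,0,60))"
```

```text
t 8.32 tcp jig mm [ 1.7 89.7 81.3] rot rel wanted deg (tool) [-0.02  0.15 -0.01] F [ 1.  -0.3 -0.6] M [-0.02 -0.01 -0.  ] w 39.9
to go tool mm [-1.7 89.7 21.4] deg [ 0.02 -0.15  0.01]
```

View pics/s10.png

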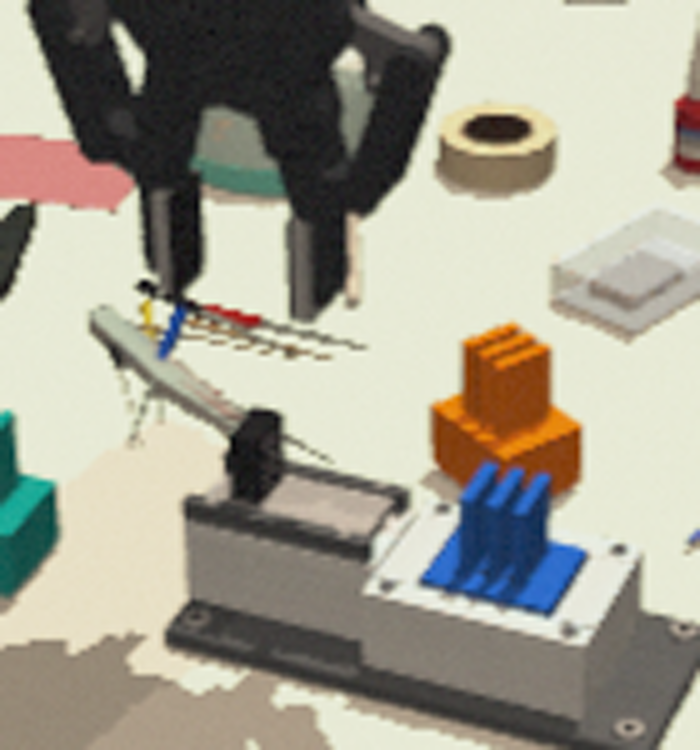

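step_arm(motion=[[-0.5, 15, 0, 0, -0.15, 0], [-0.5, 15, 0, 0, 0, 0], [-0.5, 15, 0, 0, 0, 0], [0, 15, 0, 0, 0, 0], [0, 15, 0, 0, 0, 0], [0, 15, 0, 0, 0, 0], [0, 4, 10, 0, 0, 0], [0, 0, 10, 0, 0, 0], [0, 0, 0, 0, 0, 0]], jaw=44)

```text
clock: 9.5
position: [0.5341, -0.2258, 0.0558]
ee_rot: [0.999, 0.034, -0.003, -0.001]
ft_force: [-0.6, -0.5, -0.2]
grip_width: 0.513
```

```bash

python3 -c "
from h import *
snap('s11',g=(0,0,8),box=(280,190,420,340))"
```

```text
t 9.5 tcp jig mm [ -2.9 -11.5  55.8] rot rel wanted deg (tool) [ 0.1  -0.34  0.09] F [-0.6 -0.4 -0.2] M [0.01 0.06 0.06] w 43.8
to go tool mm [  3.1 -11.4  47.8] deg [-0.1   0.34 -0.09]
```

View pics/s11.png

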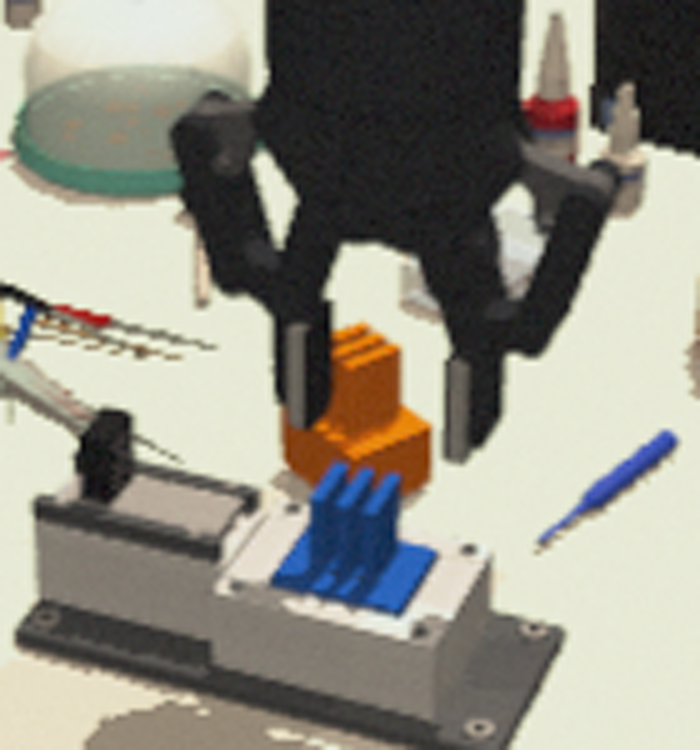

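step_arm(motion=[[3, -6, 0, -0.1, 0.3, 0], [0, -5, 0, 0, 0, 0], [0, 0, 6, 0, 0, 0], [0, 0, 6, 0, 0, 0], [0, 0, 0, 0, 0, 0], [0, 0, 0, 0, 0, 0]])

```text
clock: 10.3
position: [0.5374, -0.2126, 0.0441]
ee_rot: [0.999, 0.035, 0.001, 0.0]
ft_force: [-0.1, 0.3, 0.6]
grip_width: 0.514
```

```bash

python3 -c "
from h import *
snap('s12',g=(0,0,8),box=(280,190,420,340))"
```

```text
t 10.3 tcp jig mm [ 1.4  1.4 44.1] rot rel wanted deg (tool) [-0.03  0.07 -0.03] F [-0.1  0.3  0.6] M [-0.02  0.02  0.03] w 43.9
to go tool mm [-1.4  1.4 36.1] deg [ 0.03 -0.07  0.03]
```

View pics/s12.png

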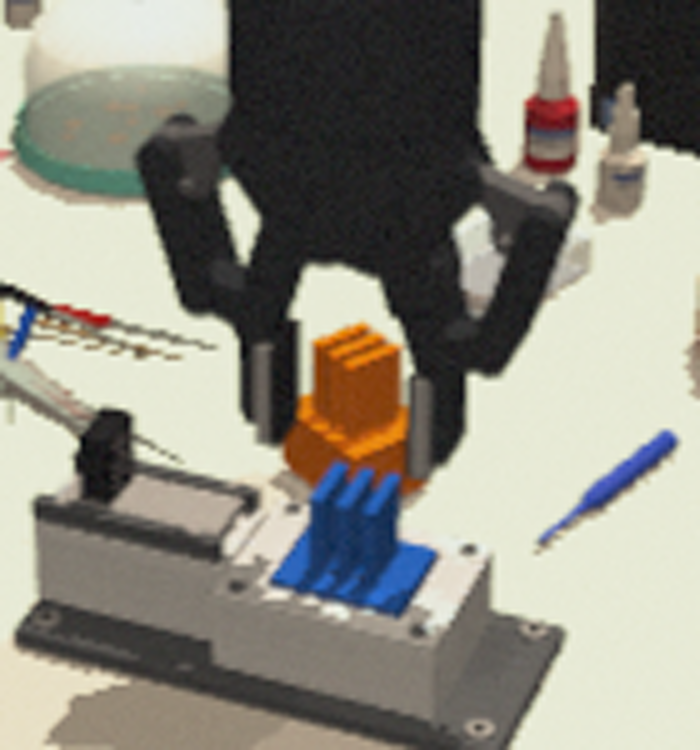

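step_arm(motion=[[-1.3, 1.3, 6, 0, 0, 0], [0, 0, 6, 0, 0, 0], [0, 0, 6, 0, 0, 0], [0, 0, 6, 0, 0, 0], [0, 0, 4, 0, 0, 0], [0, 0, 0, 0, 0, 0]])

```text
clock: 11.1
position: [0.5358, -0.2143, 0.0138]
ee_rot: [0.999, 0.035, 0.0, 0.0]
ft_force: [0.4, -0.6, 0.5]
grip_width: 0.516
```

```bash

python3 -c "
from h import *
snap('s13',g=(0,0,8),box=(280,190,420,340))"
```

```text
t 11.1 tcp jig mm [-0.3 -0.2 13.8] rot rel wanted deg (tool) [-0.02  0.04 -0.  ] F [ 0.3 -0.6  0.5] M [ 0.01 -0.02 -0.03] w 44.1
to go tool mm [ 0.3 -0.2  5.8] deg [ 0.02 -0.04  0.  ]
```

View pics/s13.png

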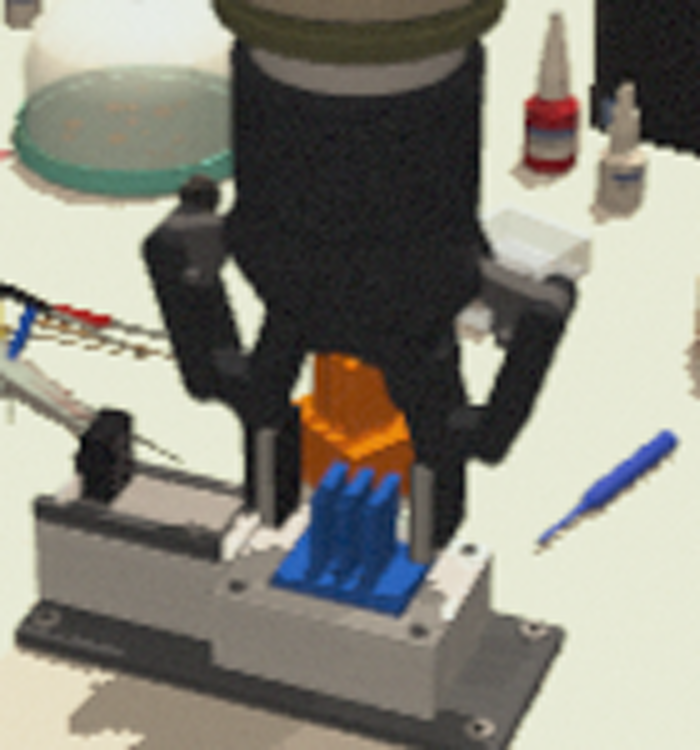

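step_arm(motion=[[0.3, 0, 3, 0, 0, 0], [0, 0, 0, 0, 0, 0], [0, 0, 0, 0, 0, 0], [0, 0, 0, 0, 0, 0], [0, 0, 0, 0, 0, 0]], jaw=0, force=90)

```text
clock: 11.78
position: [0.5365, -0.2143, 0.0111]
ee_rot: [0.999, 0.035, 0.001, 0.0]
ft_force: [-0.4, 0.3, -0.9]
grip_width: 0.25
```

```bash

python3 -c "
from h import *
snap('s14',g=(0,0,8),box=(280,190,420,340))"
```

```text
t 11.78 tcp jig mm [ 0.3 -0.3 11.1] rot rel wanted deg (tool) [-0.04  0.09 -0.  ] F [-0.4  0.3 -0.9] M [-0.01  0.02  0.  ] w 21.3
to go tool mm [-0.3 -0.3  3.1] deg [ 0.04 -0.09  0.  ]
```

View pics/s14.png

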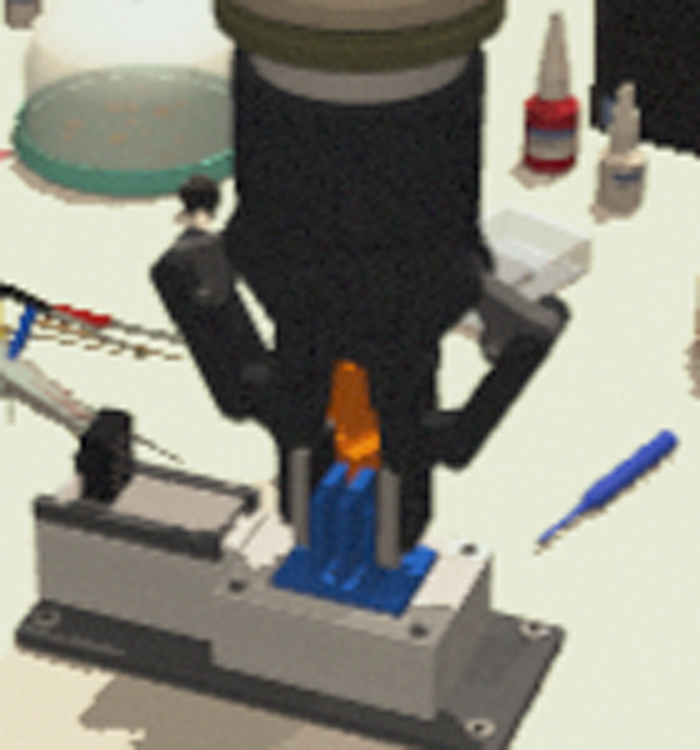

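step_arm(motion=[[0, 0, 0, 0, 0, 0], [0, 0, 0, 0, 0, 0], [0, 0, -10, 0, 0, 0], [0, 0, -20, 0, 0, 0], [0, 0, -20, 0, 0, 0], [0, 0, 0, 8, 0, 0], [0, 0, 0, 4, 0, 0], [0, 0, 0, 0, 0, 0]], jaw=44)

```text
clock: 12.82
position: [0.5385, -0.2139, 0.0678]
ee_rot: [0.994, 0.036, -0.001, -0.106]
ft_force: [-0.6, 0.6, -0.0]
grip_width: 0.514
```

```bash

python3 - <<'E'
from h import *
state((0,0,8))
ob=manip.get_obs();p=ob["position"];R=Ro.from_quat(ob["ee_rot"]).as_matrix()
s=manip.camera("scene")
img=cv2.resize(s[190:340,280:420],None,fx=5,fy=5,interpolation=cv2.INTER_CUBIC)
for off,c in((R@[0,0,-.037],(0,0,255)),(np.array([0,0,.037]),(0,255,255))):
  for a in(-11,11):
    for b in (-36,-22,22,36):
        q=(proj("scene",p+off+R@np.array([a,b,-2])/1e3)-[280,190]+.5)*5
        cv2.circle(img,tuple(int(v) for v in q),4,c,-1)
cv2.imwrite("pics/s15.png",img)
E
```

```text
t 12.82 tcp jig mm [ 2.4 -0.  67.8] rot rel wanted deg (tool) [12.15  0.36 -0.19] F [-0.5  0.6 -0. ] M [-0.18  0.06  0.01] w 43.9
to go tool mm [-2.8 12.6 58.4] deg [-12.15  -0.36   0.19]
```

View pics/s15.png

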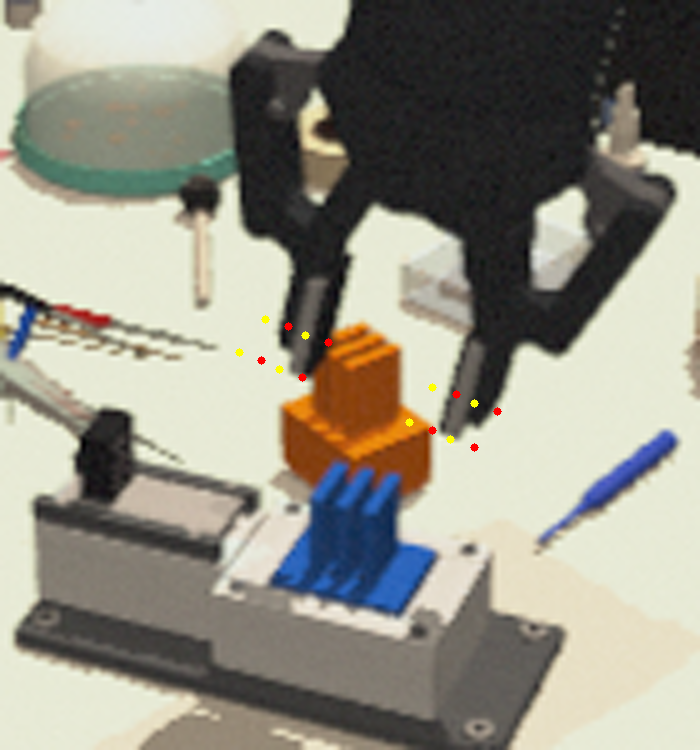

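step_arm(motion=[[0, 0, 0, -8, -0.3, 0.2], [-2, 0, 0, -4, 0, 0], [0, 0, 0, 0, 0, 0]])

```text
clock: 13.25
position: [0.5376, -0.2113, 0.0691]
ee_rot: [0.999, 0.037, 0.002, 0.004]
ft_force: [0.5, 0.0, 0.4]
grip_width: 0.515
```

```bash

python3 -c "
from h import *
state((0,0,10))"
```

```text
t 13.25 tcp jig mm [ 1.7  2.7 69.1] rot rel wanted deg (tool) [-0.44  0.21 -0.26] F [ 0.5 -0.   0.4] M [0.03 0.01 0.01] w 43.9
to go tool mm [-1.9  2.2 59.1] deg [ 0.44 -0.21  0.26]
```

step_arm(motion=[[-1.5, 2, 8, 0.4, -0.2, 0.2], [0, 0, 10, 0, 0, 0], [0, 0, 10, 0, 0, 0], [0, 0, 10, 0, 0, 0], [0, 0, 8, 0, 0, 0], [0, 0, 4, 0, 0, 0], [0, 0, 0, 0, 0, 0]])

```text
clock: 14.12
position: [0.5351, -0.2151, 0.0142]
ee_rot: [0.999, 0.034, -0.001, -0.001]
ft_force: [-0.8, 0.4, -0.4]
grip_width: 0.514
```

```bash

python3 -c "
from h import *
state((0,0,10))"
```

```text
t 14.12 tcp jig mm [-1.1 -0.9 14.2] rot rel wanted deg (tool) [ 0.16 -0.12  0.13] F [-0.7  0.5 -0.4] M [-0.04 -0.   -0.02] w 43.9
to go tool mm [ 1.1 -0.9  4.2] deg [-0.16  0.12 -0.13]
```

step_arm(motion=[[1.1, -0.9, 4, -0.2, 0.1, -0.1], [0, 0, 0, 0, 0, 0], [0, 0, 0, 0, 0, 0], [0, 0, 0, 0, 0, 0], [0, 0, 0, 0, 0, 0], [0, 0, 0, 0, 0, 0]], jaw=0, force=100)

```text
clock: 14.88
position: [0.5366, -0.214, 0.0104]
ee_rot: [0.999, 0.035, 0.0, 0.001]
ft_force: [0.3, -0.5, -1.7]
grip_width: 0.243
```

```bash

python3 -c "
from h import *
state((0,0,10))"
```

```text
t 14.88 tcp jig mm [ 0.5  0.1 10.4] rot rel wanted deg (tool) [-0.09  0.04  0.  ] F [ 0.2 -0.5 -1.7] M [-0.04 -0.09  0.01] w 20.8
to go tool mm [-0.5  0.1  0.4] deg [ 0.09 -0.04 -0.  ]
```

step_arm(motion=[[0, -0.4, -0.8, 2.2, 0, 0], [0, -0.4, -0.8, 2.2, 0, 0], [0, -0.4, -0.8, 2.2, 0, 0], [0, 0, 0, 0, 0, 0]])

```text
clock: 15.38
position: [0.5364, -0.2127, 0.0131]
ee_rot: [0.998, 0.035, -0.002, -0.058]
ft_force: [-1.4, 0.1, 1.6]
grip_width: 0.245
```

```bash

cat >> h.py <<'E'
def goal(hk,hf,o0=(0.3,0,10.4),off=1.6):
    ob=manip.get_obs(); p=ob["position"]; R=Ro.from_quat(ob["ee_rot"]).as_matrix()
    th=(hk-hf)/44; h=(hk+hf)/2; y=th*max(26-h,0)/2
    G=RT@Ro.from_rotvec([th,0,0]).as_matrix()
    # bottom centre offset in tool: -off along z
    b=np.array([0,0,-off]); B=np.array([o0[0],o0[1]+y,o0[2]+off+h])
    t=J(*B)-G@b/1e3
    print("goal",(hk,hf),"shift tool mm",(R.T@(t-p)*1e3).round(1),"deg",np.degrees(Ro.from_matrix(R.T@G).as_rotvec()).round(1))
E
python3 -c "
from h import *
state();goal(5,0)
snap('s16',box=(280,190,420,340))"
```

```text
t 15.38 tcp jig mm [ 0.4  1.4 13.1] rot rel wanted deg (tool) [ 6.66  0.02 -0.06] F [-1.4  0.2  1.6] M [0.07 0.3  0.08] w 20.9
goal (5, 0) shift tool mm [-0.1 -0.1  0.2] deg [-0.2 -0.   0.1]
t 15.38 tcp jig mm [ 0.4  1.4 13.1] rot rel wanted deg (tool) [ 6.66  0.02 -0.06] F [-1.4  0.2  1.6] M [0.07 0.3  0.08] w 20.9
```

View pics/s16.png

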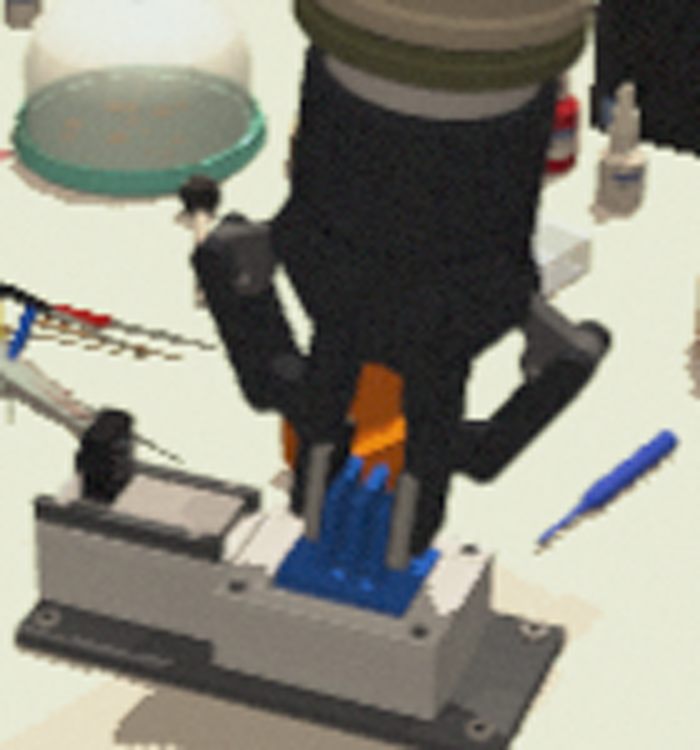

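```bash

python3 -c "
from h import *
goal(4.8,10)"
```

```text
goal (4.8, 10) shift tool mm [-0.1  2.3 -5.1] deg [-13.4  -0.    0.1]
```

step_arm(motion=[[0, 0.4, -0.75, -2.2, 0, 0], [0, 0.4, -0.8, -2.2, 0, 0], [0, 0.4, -0.8, -2.2, 0, 0], [0, 0.4, -0.8, -2.2, 0, 0], [0, 0, 0, 0, 0, 0]])

```text
clock: 16.05
position: [0.5365, -0.2133, 0.0163]
ee_rot: [0.999, 0.038, 0.002, 0.027]
ft_force: [1.6, -2.0, -4.5]
grip_width: 0.251
```

```bash

python3 -c "
from h import *
state();goal(4.8,10);goal(4.8,8)"
```

```text
t 16.05 tcp jig mm [ 0.5  0.7 16.3] rot rel wanted deg (tool) [-3.06  0.09 -0.31] F [ 1.5 -2.1 -4.5] M [-0.13 -0.29 -0.03] w 21.4
goal (4.8, 10) shift tool mm [-0.2  2.1 -1.4] deg [-3.7 -0.1  0.3]
goal (4.8, 8) shift tool mm [-0.2  1.6 -0.4] deg [-1.1 -0.1  0.3]
```

step_arm(motion=[[-0.1, 0.9, -0.6, -1.7, 0, 0.1], [0, 0.7, -0.6, -1.7, 0, 0.1], [0, 0.3, 0, 0, 0, 0]])

```text
clock: 16.42
position: [0.5365, -0.2146, 0.0177]
ee_rot: [0.998, 0.036, 0.003, 0.057]
ft_force: [0.1, -1.3, -2.7]
grip_width: 0.25
```

```bash

python3 -c "
from h import *
state();goal(4.8,10);goal(16,10)
snap('s17',box=(280,190,420,340))"
```

```text
t 16.43 tcp jig mm [ 0.4 -0.5 17.7] rot rel wanted deg (tool) [-6.56  0.14 -0.15] F [ 0.  -1.3 -2.7] M [ 0.16 -0.    0.01] w 21.3
goal (4.8, 10) shift tool mm [-0.1  0.7  0. ] deg [-0.2 -0.1  0.1]
goal (16, 10) shift tool mm [-0.1 -1.  -5.8] deg [14.4 -0.1  0.2]
t 16.43 tcp jig mm [ 0.4 -0.5 17.7] rot rel wanted deg (tool) [-6.56  0.14 -0.15] F [ 0.  -1.3 -2.7] M [ 0.16 -0.    0.01] w 21.3
```

View pics/s17.png

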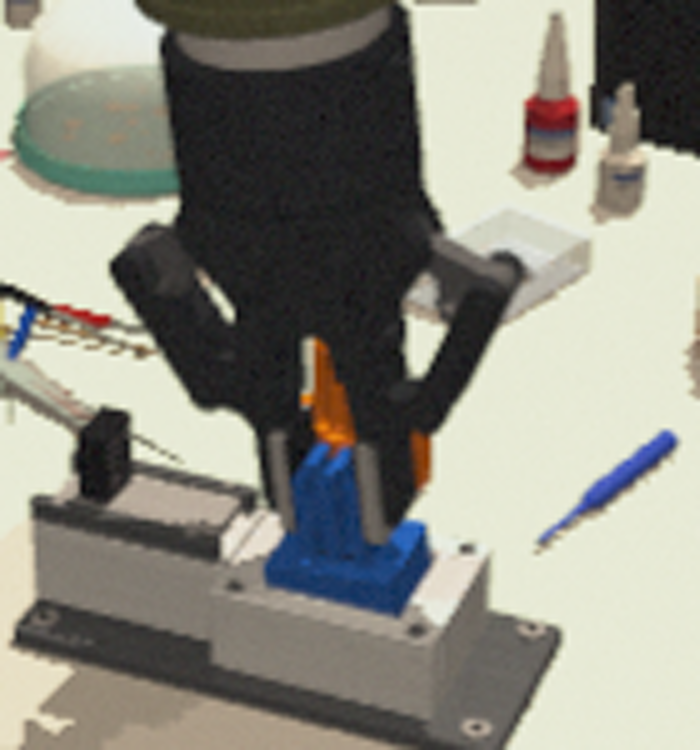

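step_arm(motion=[[0, -0.3, -0.75, 2.1, 0, 0], [0, -0.2, -0.8, 2.1, 0, 0], [0, -0.2, -0.8, 2.1, 0, 0], [0, -0.2, -0.8, 2.1, 0, 0], [0, 0, 0, 0, 0, 0]])

```text
clock: 17.1
position: [0.5365, -0.2137, 0.021]
ee_rot: [0.999, 0.036, 0.001, -0.02]
ft_force: [-1.9, 1.6, 2.3]
grip_width: 0.249
```

```bash

python3 -c "
from h import *
state();goal(16,10)"
```

```text
t 17.1 tcp jig mm [ 0.4  0.3 21. ] rot rel wanted deg (tool) [ 2.33  0.18 -0.13] F [-1.7  1.8  2.3] M [0.33 0.32 0.02] w 21.2
goal (16, 10) shift tool mm [-0.1 -0.9 -2.4] deg [ 5.5 -0.2  0.1]
```

step_arm(motion=[[0, -0.5, -0.9, 1.9, 0, 0], [0, -0.3, -0.8, 1.9, 0, 0], [0, -0.2, -0.8, 1.8, 0, 0], [0, 0, 0, 0, 0, 0]])

```text
clock: 17.6
position: [0.5365, -0.2125, 0.0237]
ee_rot: [0.997, 0.036, -0.001, -0.072]
ft_force: [-1.6, 1.3, 4.2]
grip_width: 0.245
```

```bash

python3 -c "
from h import *
state();goal(16,10);goal(16,22)
snap('s18',box=(280,190,420,340))"
```

```text
t 17.6 tcp jig mm [ 0.5  1.5 23.7] rot rel wanted deg (tool) [ 8.3   0.17 -0.18] F [-1.5  1.4  4.2] M [0.34 0.59 0.03] w 20.9
goal (16, 10) shift tool mm [-0.2  0.5  0.3] deg [-0.5 -0.2  0.2]
goal (16, 22) shift tool mm [-0.2  1.4 -5.9] deg [-16.1  -0.2   0.2]
t 17.6 tcp jig mm [ 0.5  1.5 23.7] rot rel wanted deg (tool) [ 8.3   0.17 -0.18] F [-1.5  1.4  4.2] M [0.34 0.59 0.03] w 20.9
```

View pics/s18.png

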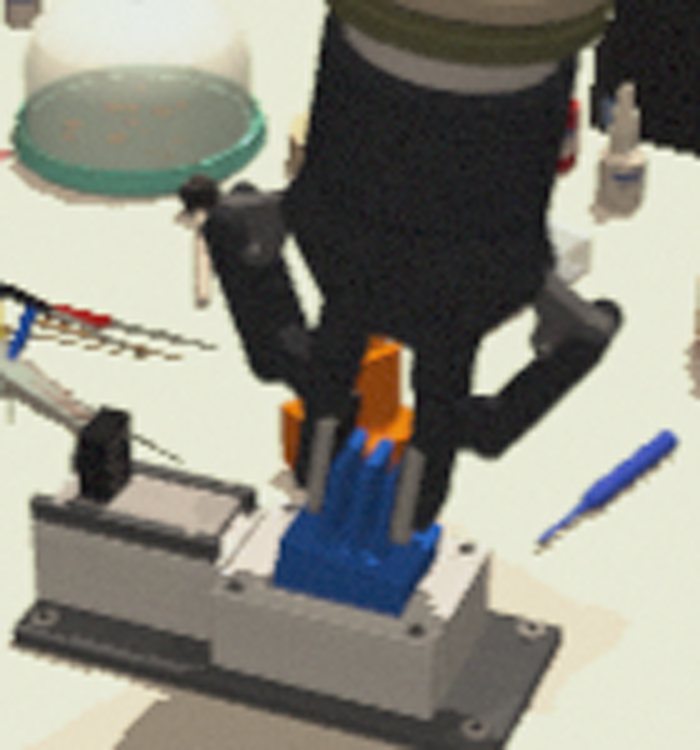

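step_arm(motion=[[0, 0.2, -0.75, -2.2, 0, 0], [0, 0.2, -0.8, -2.2, 0, 0], [0, 0.2, -0.8, -2.2, 0, 0], [0, 0.2, -0.8, -2.2, 0, 0], [0, 0.2, -0.8, -2.2, 0, 0], [0, 0, 0, 0, 0, 0]])

```text
clock: 18.4
position: [0.5374, -0.2133, 0.0298]
ee_rot: [0.999, 0.039, 0.004, 0.033]
ft_force: [0.6, 0.2, 0.4]
grip_width: 0.249
```

```bash

python3 -c "
from h import *
state();goal(16,22)"
```

```text
t 18.4 tcp jig mm [ 1.3  0.7 29.8] rot rel wanted deg (tool) [-3.78  0.37 -0.46] F [0.6 0.2 0.4] M [ 0.14  0.25 -0.01] w 21.2
goal (16, 22) shift tool mm [-1.   1.3  0.5] deg [-4.  -0.4  0.4]
```

step_arm(motion=[[-0.5, 0, -0.8, 1.9, 0, 0.2], [-0.4, 0, -0.8, 1.8, 0, 0.2], [0, 0, 0, 0, 0, 0]])

```text
clock: 18.77
position: [0.5365, -0.2137, 0.0315]
ee_rot: [0.999, 0.035, 0.004, -0.002]
ft_force: [-0.3, 0.1, -0.3]
grip_width: 0.253
```

```bash

python3 -c "
from h import *
state((0.3,0.5,60))
snap('s19',box=(280,190,420,340))"
```

```text
t 18.77 tcp jig mm [ 0.5  0.3 31.5] rot rel wanted deg (tool) [ 0.23  0.42 -0.  ] F [-0.3  0.1 -0.3] M [-0.02 -0.01 -0.04] w 21.6
to go tool mm [  0.   -0.3 -28.5] deg [-0.23 -0.42  0.  ]
t 18.77 tcp jig mm [ 0.5  0.3 31.5] rot rel wanted deg (tool) [ 0.23  0.42 -0.  ] F [-0.3  0.1 -0.3] M [-0.02 -0.01 -0.04] w 21.6
```

View pics/s19.png

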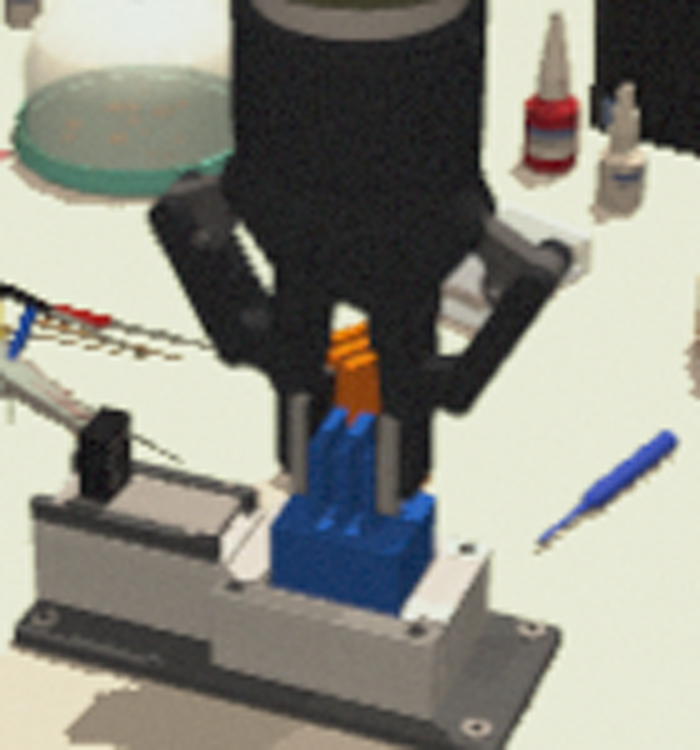

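step_arm(motion=[[0, 0, -2, -0.2, -0.3, 0], [0, 0, -3, 0, 0, 0], [0, 0, -4, 0, 0, 0], [0, 0, -5, 0, 0, 0], [0, 0, -5, 0, 0, 0], [0, 0, -4, 0, 0, 0], [0, 0, -1.5, 0, 0, 0], [0, 0, 0, 0, 0, 0], [0, 0, 0, 0, 0, 0]])

```text
clock: 19.95
position: [0.5367, -0.2128, 0.0578]
ee_rot: [0.999, 0.036, 0.001, -0.0]
ft_force: [-0.2, 0.1, -1.1]
grip_width: 0.243
```

```bash

python3 -c "
from h import *
state((0.3,0.5,57))
snap('s20',box=(280,190,420,340))"
```

```text
t 19.95 tcp jig mm [ 0.7  1.3 57.8] rot rel wanted deg (tool) [-0.    0.11 -0.08] F [-0.2  0.2 -1.1] M [ 0.01  0.03 -0.06] w 20.8
to go tool mm [-0.4  0.8  0.8] deg [ 0.   -0.11  0.08]
t 19.95 tcp jig mm [ 0.7  1.3 57.8] rot rel wanted deg (tool) [-0.    0.11 -0.08] F [-0.2  0.2 -1.1] M [ 0.01  0.03 -0.06] w 20.8
```

View pics/s20.png

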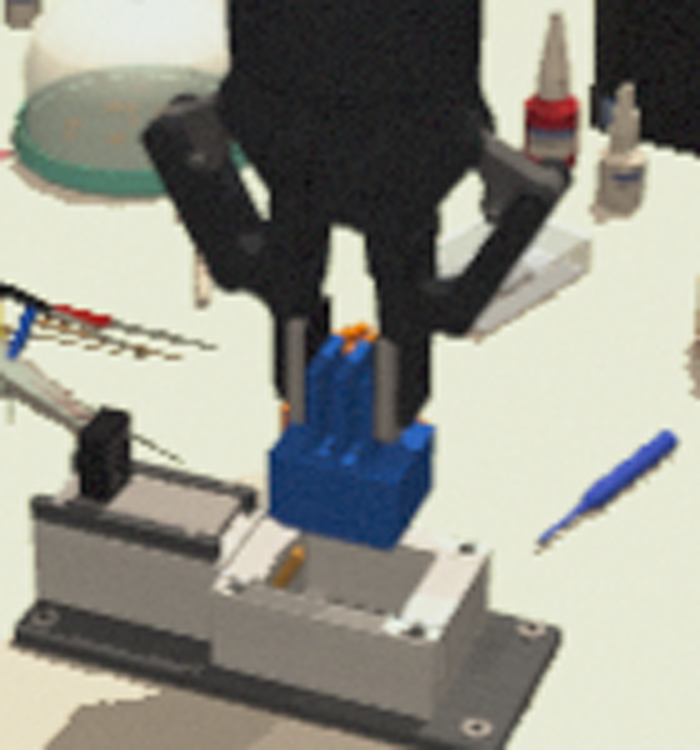

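step_arm(motion=[[0, 0, 0, 0, 0, 0], [0, 0, 0, 0, 0, 0], [0, 0, 0, 0, 0, 0], [0, 0, 0, 0, 0, 0]])

```text
clock: 20.5
position: [0.5365, -0.2127, 0.0574]
ee_rot: [0.999, 0.036, 0.001, -0.0]
ft_force: [-0.3, 1.1, -0.7]
grip_width: 0.252
```

```bash

python3 -c "
from h import *
for z in(50,55,60,65): print(z,[((proj('scene',J(-18,1+b,z))-[280,190]+.5)*5).round() for b in(22,-22)])
state()
print(np.abs(manip.get_obs()['joint_velocities']).max())
manip.hand_in(); state()"
```

```text
50 [array([264., 546.]), array([393., 577.])]
55 [array([264., 533.]), array([393., 564.])]
60 [array([263., 520.]), array([393., 550.])]
65 [array([263., 507.]), array([394., 537.])]
t 20.5 tcp jig mm [ 0.5  1.4 57.4] rot rel wanted deg (tool) [ 0.01  0.08 -0.09] F [-0.3  1.1 -0.7] M [ 0.01 -0.03  0.03] w 21.5
0.0016669707101810694
the job is handed in; nothing more can be done
the job is handed in; nothing more can be done
```

The insert is out of its seat and held level over it. I handed the job in at 20.5 s of the 51 s allowed; the hand-in gives no verdict.

**What I did:**
- I gripped the tab and slid the keeper about 29.9 mm back until it met its open stop.
- I took the fins across y and rocked the insert four times: keeper end up (+6.7°), far end up (−6.6°), keeper end up (+8.3°), far end up. After the last stroke it was free at about −4°.
- I then levelled it and lifted straight up, with about 0.3 N on the wrist before the lift.

**Last checks:**
- **Insert:** its underside is about 59–61 mm above the bench, roughly 21 mm clear of the seat walls. It is level within about 0.1° and within about 2 mm of the seat's centre.
- **Grip:** the jaws read 21 mm at a 100 N setting. The wrist force of about 1 N matches the insert's own weight.
- **Arm:** it was essentially still, with joint speeds below 0.002 rad/s.
- **Scene:** the last picture shows the keeper still open and the jig flat, moved about 1 mm. I saw no change in the tools that were in view, but I did not measure them.

**What disagreed:** the reported TCP lies about 37 mm beyond the fingertips seen in the images, along the tool axis, although the task puts it at the very end of the fingers. I confirmed this with a tilt test in free air and worked from the images. The two cameras also differed from each other by about 3 mm.

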